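# Turn the rocking jar stand until it stands level

### The arm

A 6-joint arm with a two-finger parallel gripper is mounted at the origin on the work surface. World frame = base frame: x ahead of the robot, y to its left, z up, the work surface at z = 0. Lengths are in m, angles in rad, forces in N, time in s.
With the tool pointing down it reaches from about 0.375 to 0.975 m from the base axis. Payload 3.8 kg.
Tool frame: the origin (TCP) lies on the centre line of the jaws, within the pads' length; the fingertips stand 17 mm ahead of it and the grasp point (between the pads) lies 2 mm behind it (bot.tip_extent is the distance from the TCP to the fingertips, in m); z points along the fingers, y is the line along which they close (so a half turn about z gives the same grasp; the last joint's range is limited). The gripper opens to 85 mm and grips with 20 to 120 N. Pads are 22 mm wide; open, the fingers measure 114 mm over their backs; the gripper's body (76 mm by 85 mm) begins 54 mm behind the grasp point. The pads swing forward as they close: fully open they stand 13 mm farther back than shut.
Start: joints at [-1.305, 0.264, 1.604, -0, 1.274, -0.037], TCP at [0.201, -0.644, 0.248] pointing down, gripper open.
Joint ranges: [-2.63, 2.63], [-0.94, 2.18], [0.31, 2.57], [-1.31, 4.45], [0, 2.66], [-2.55, 2.55]. Speed limits (rad/s): [2.57, 2.57, 3.14, 3.14, 3.14, 3.14].

### API

Orientations are given as a rotation vector (axis times angle).
In Python, from workcell import readout, read_camera, finish_job, bot gives the robot as it stands.
- The arm moves only by the tool jog_arm, never from a script. Its argument "deltas" is one flat list of numbers, 7 for each row, row after row: the shift along the tool's x, y, z in m, then the turn, a rotation vector about the tool's x, y, z in degrees, then the gripper command: -1 is shut, 1 is fully open, values between are in proportion. A call has 1 to 8 rows; each row is the pose to reach, as a shift and turn from the pose commanded when the call began, along the tool's axes at that moment; what a row does not reach only later rows make up. A row lasts 1/10 s, in which the tool goes at most 50 mm and 8.59 degrees, less where a joint would pass 70% of its speed; a pose out of reach is approached as far as the arm can. A call with a gripper value outside its range is refused whole. The fingers move at their own pace and stop on an object; "squeeze" is the grip in N (left out, the last holds). Time passes only in rows, so rows that repeat a pose let the fingers close. It gives the time, the measured TCP pose, the force, the opening and the grip force at its end, in the units of the state.
- readout.read_state(): the state, without advancing time (a new reading comes with each control period).
- read_camera(name): name is "side" or "top"; returns a dict with "color" (384x512x3 uint8, blue, green, red), "fx", "fy", "cx", "cy" (pixels), "origin" and "attitude" of the camera in the world. Camera axes: x right, y down, z forward; pixel columns grow to the right and rows downward; lengths in m; the calibration is good to about 2 mm. A picture is of the moment at which its call begins. There is no depth.
- finish_job(): hands the job in; it is judged then, once.
The state is a dict: "time": time; "q": joint angles; "joint_vel": joint speeds; "joint_torque": joint torques, N m; "tool_pos": TCP position; "tcp_rot": TCP orientation; "wrist_force": force on the tool from outside, world axes, zero at the start; "torque": the same for the moment, N m; "width": opening from 0.0 (shut) to 1.0 (fully open); "grip_force": force on a finger pad.
Only numpy, scipy, OpenCV 4.12 (cv2) and the standard library are available. Lean on these libraries where they do the work, as an engineer would, in place of code of your own. Each camera call takes 0.05 s, during which the arm holds its last target. There are 200 camera calls.

### The job

The steel jar stand has been put on its stepped stone slab the wrong way round, so that it leans and does not stand firm. Set the jar that is on it aside, upright on the round cork mat, then turn the stand round where it is, keeping it on the slab, until its upright tab is at the back of the slab by the guard's rear wall and all four feet bear so that it stands level without rocking. Finally put the jar back upright on the middle of the stand, and leave everything else on the bench where it is.

Things in the scene. Friction and masses are not known exactly. Their poses are not given: they have to be found in the camera images.
- slab_mid (a point): Middle of the top of a fixed grey stone slab, 180 mm front to back (x) by 184 mm wide (y); +x points to its back. The front part (x -100 to -8 mm) is 15 mm above the bench, the back part (x +8 to +80) 20 mm; a shallow ramp joins them; this point, 17.5 mm up, is mid-ramp. The stand's axis is within 6 mm of this point at the start and belongs there.
- guard (a point): Centre of the rear wall's top edge (75 mm above the bench) of a fixed clear plastic guard, 4 mm thick, round the slab's back and sides; inner faces 72 mm from slab_mid at back, left and right; the side walls run forward to 38 mm in front of slab_mid. No finger fits between guard and ring: pinch the ring in the open front only, up to 50 degrees either side, and take it again part-way.
- stand_ring (a point): Centre of the loose jar stand's steel ring, half-way up it; z up through the ring, x towards the tab. Flat bar, inner diameter 84 mm, outer 120 (18 wide), 10 high, open middle. When seated (tab to the back within about 25 degrees) it is level, this point 60 mm above the bench. At the start the tab is to the front within about 35 degrees and the ring leans about 7.5 degrees towards the tab.
- stand_tab (a point): Centre of the upright steel tab on the ring, 26 mm wide, 4 thick, rising 22 mm above the ring, flush with its outer edge; 57.5 mm from the ring's axis, 16 mm above the ring's centre. It marks the side of the short legs.
- stand: The jar stand, about 0.35 kg; origin on its axis 45 mm below stand_ring, level with the long legs' feet; x towards the tab. Four 10 mm legs at x and y (+-38, +-38) mm with round rubber feet; the two on the tab's side (+x) are 5 mm shorter, made for the slab's high back part. The feet slide over the ramp when the stand is turned by its ring.
- jar_lid (a point): Centre of the specimen jar's black round lid, 58 mm diameter, 26 mm high, fixed on, to be grasped from above; z up along the jar. 111 mm above the jar's underside; lid top at 124 mm. Below it a 52 mm neck (6 mm high), then a shoulder out to the glass body, 96 mm diameter, 80 mm high. At the start the jar stands on the ring and leans with it.
- jar_base (a point): Centre of the jar's underside (96 mm diameter, wider than the ring's opening).
- jar: The specimen jar, about 0.45 kg; origin at the centre of its underside.
- mat_top (a point): Centre of the top of the fixed round cork mat, 150 mm diameter, 4 mm thick, on the bench.

How it is judged:
On the way, in this order (a step that is already met when the one before it is completed fails the run):
1. the jar stands upright on the cork mat, let go (horizontal distance between jar_base and mat_top below 0.05 m and z of jar_base in the frame of mat_top below 0.004 m and angle between jar_lid's own z axis and vertical below 0.05 rad and contact force between the fingers and jar below 0.1 N), for 0.2 s.
2. the empty stand stands level on all four feet, tab to the back, let go (angle between stand_ring's own z axis and vertical below 0.03 rad and x of stand_tab in the frame of slab_mid above 0.02 m and angle between the x axis of stand_ring and the x axis of slab_mid, either way round below 0.52 rad and z of stand_ring in the frame of slab_mid between 0.0395 and 0.0455 m and horizontal distance between stand_ring and slab_mid below 0.022 m and linear speed of stand below 0.02 m/s and contact force between the fingers and stand below 0.1 N), for 0.3 s.
At the end, for the whole second after the job is handed in: Stand on the slab within 22 mm of its middle, tab to the back within 30 degrees, level within 0.03 rad, ring centre at its proper height within 3 mm; jar on the ring, upright within 0.04 rad, centred within 15 mm; both at rest (angle between stand_ring's own z axis and vertical below 0.03 rad and x of stand_tab in the frame of slab_mid above 0.02 m and angle between the x axis of stand_ring and the x axis of slab_mid, either way round below 0.52 rad and z of stand_ring in the frame of slab_mid between 0.0395 and 0.0455 m and horizontal distance between stand_ring and slab_mid below 0.022 m and linear speed of each of stand, jar below 0.02 m/s and angle between jar_lid's own z axis and vertical below 0.04 rad and horizontal distance between jar_base and stand_ring below 0.015 m and z of jar_base in the frame of stand_ring between 0.003 and 0.008 m and contact force between jar and stand above 1 N); the robot touches nothing.
It fails at once if the jar is tipped over (more than 35 degrees) (angle between jar_lid's own z axis and vertical above 0.61 rad).
It fails at once if the stand is lifted off the slab (more than 35 mm) or tipped over (z of stand_ring in the frame of slab_mid above 0.0775 m or angle between stand_ring's own z axis and vertical above 0.6 rad).
It fails at once if something else on the bench is shifted by more than 30 mm (distance of any of vial_a, vial_b, dish, jar_b, slidebox, brush, jar_c from where it was at the start of the episode above 0.03 m).
It also fails if it takes over 72 s, if anything falls off the work surface, if the arm or the gripper's body presses on something with over 40 N, if the wrist force passes 120 N, or if a joint passes its speed limit or range.

## Working session

There is one attempt and no reset: what is moved stays moved. The work goes in short steps, Python scripts to look and compute and a tool call to move; the robot and the scene stay as the last step left them, time stands still between calls to the robot, and variables do not carry over. Pictures are saved under pics/ and viewed, at most 10 in all, crops included, and the job is handed in when it is done.

Besides the shell and the picture viewer there is one more tool, called after "Request:" in YAML: its name, and indented under it one key for each argument. jog_arm: Moves the arm, as the interface text tells. Its arguments: {"type":"object","properties":{"deltas":{"type":"array"},"squeeze":{"type":"number"}},"required":["deltas"]}

```bash
ls; mkdir -p pics
python3 - <<'E'
from workcell import readout, read_camera, bot
import cv2,numpy as np
s=readout.read_state();print(s)
for n in("side","top"):
    c=read_camera(n);cv2.imwrite(f"pics/{n}0.png",c["color"]);print({k:v for k,v in c.items() if k!="color"})
print([a for a in dir(bot) if a[0]!='_'])
E
```

```text
pics
{'time': 0.0, 'q': array([-1.30489923e+00,  2.64777896e-01,  1.60538019e+00,  2.02159070e-05,
        1.27366772e+00, -3.68671291e-02]), 'joint_vel': array([-0.00106013,  0.00013402, -0.00118661,  0.00079212, -0.00134333,
       -0.00024831]), 'joint_torque': array([-2.62555302e-03, -5.15116632e+01, -3.67317510e+01, -2.70700684e-04,
        1.31492992e-02,  6.47773120e-06]), 'tool_pos': array([ 0.20110322, -0.64362868,  0.24694195]), 'tcp_rot': array([-3.10347017e+00, -4.73422444e-01,  3.70404718e-04]), 'wrist_force': array([-0.12952986, -0.2064748 ,  0.38937822]), 'torque': array([ 0.00023627,  0.00326555, -0.0157948 ]), 'grip_force': 0.0, 'width': 1.0000408381479653}
{'fx': 467.8142483115086, 'fy': 467.8142483115086, 'cx': 253.94050699558005, 'cy': 194.2968265414174, 'origin': array([ 0.36194222, -0.64598906,  0.8329203 ]), 'attitude': array([-2.39154448,  0.24308771, -0.11838967])}
{'fx': 379.5675185546179, 'fy': 379.5675185546179, 'cx': 250.55382828447785, 'cy': 190.87833540650269, 'origin': array([ 0.44757485, -0.00544246,  0.78809909]), 'attitude': array([-2.16691268,  2.14839187, -0.18698147])}
['MotionError', 'tip_extent']
```

View pics/side0.png

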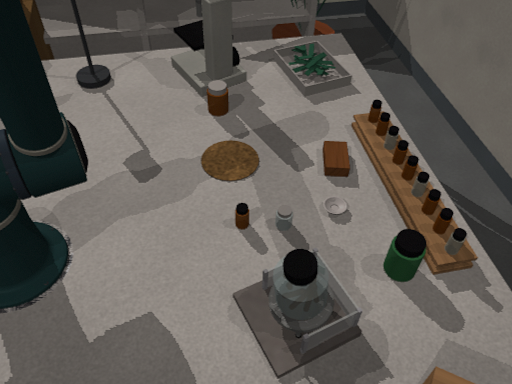

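View pics/top0.png

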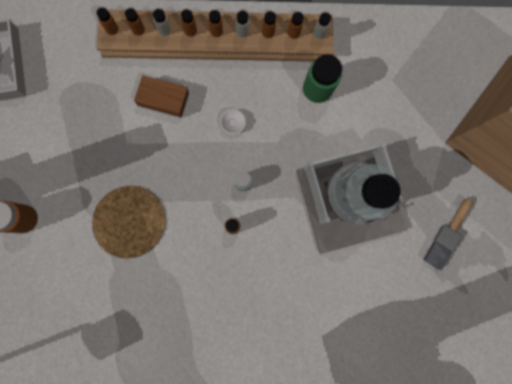

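Side view: jar lid at (299,264), mat at (230,160), slab front corner at (280,365). Top view: lid at (381,191), mat at (129,221), slab/guard around (358,198), brush at (448,235). I'll crop in closer on the slab.

```bash
cat > h.py <<'E'
import numpy as np, cv2
from scipy.spatial.transform import Rotation as R
from workcell import readout, read_camera
def ray(c,u,v):
    d=R.from_rotvec(c["attitude"]).apply([(u-c["cx"])/c["fx"],(v-c["cy"])/c["fy"],1.])
    return np.array(c["origin"]),d/np.linalg.norm(d)
def plane(c,u,v,z):
    o,d=ray(c,u,v); return o+d*(z-o[2])/d[2]
def tri(c1,p1,c2,p2):
    o1,d1=ray(c1,*p1);o2,d2=ray(c2,*p2)
    t=np.linalg.lstsq(np.c_[d1,-d2],o2-o1,rcond=None)[0]
    a,b=o1+t[0]*d1,o2+t[1]*d2
    return (a+b)/2,np.linalg.norm(a-b)
def proj(c,p):
    q=R.from_rotvec(c["attitude"]).inv().apply(np.array(p)-c["origin"])
    return q[0]/q[2]*c["fx"]+c["cx"],q[1]/q[2]*c["fy"]+c["cy"]
def blob(img,mask,box):
    """ellipse of largest contour in box (u0,v0,u1,v1)"""
    u0,v0,u1,v1=box; m=np.zeros_like(mask); m[v0:v1,u0:u1]=mask[v0:v1,u0:u1]
    k=max(cv2.findContours(m,cv2.RETR_EXTERNAL,cv2.CHAIN_APPROX_NONE)[0],key=cv2.contourArea)
    return cv2.fitEllipse(cv2.convexHull(k)),k
def tolocal(p,rot=None):
    s=readout.read_state(); return R.from_rotvec(s["tcp_rot"]).inv().apply(np.array(p)-s["tool_pos"])
def crop(img,box,f,name):
    u0,v0,u1,v1=box; cv2.imwrite(name,cv2.resize(img[v0:v1,u0:u1],None,fx=f,fy=f,interpolation=cv2.INTER_CUBIC))
E
python3 - <<'E'
from h import *
S=read_camera("side");T=read_camera("top")
for n,c,bl,bm in(("s",S,(270,240,330,290),(190,130,270,190)),("t",T,(355,165,405,215),(85,175,175,265))):
    im=c["color"];g=im.max(2)
    el,_=blob(im,(g<25).astype(np.uint8),bl)
    hsv=cv2.cvtColor(im,cv2.COLOR_BGR2HSV)
    em,_=blob(im,((hsv[...,1]>110)).astype(np.uint8),bm)
    print(n,"lid",el,"mat",em,plane(c,*em[0],.004))
a=np.vstack([cv2.resize(S["color"][215:375,225:365],None,fx=4,fy=4,interpolation=cv2.INTER_CUBIC)[:600]])
b=cv2.resize(T["color"][130:265,295:425],None,fx=3.9,fy=3.9,interpolation=cv2.INTER_CUBIC)
cv2.imwrite("pics/s1.png",np.clip(a*1.5,0,255).astype(np.uint8));cv2.imwrite("pics/t1.png",np.clip(b*1.5,0,255).astype(np.uint8))
E
```

```text
s lid ((300.18670654296875, 266.82037353515625), (34.50306701660156, 36.40470504760742), 167.94265747070312) mat ((229.65579223632812, 160.1892547607422), (39.6019172668457, 56.644256591796875), 89.03954315185547) [0.49712025 0.22103449 0.004     ]
t lid ((380.59429931640625, 190.87205505371094), (32.48582077026367, 36.60069274902344), 90.56233978271484) mat ((128.46336364746094, 221.64608764648438), (68.04875946044922, 71.50639343261719), 54.16135787963867) [0.49691313 0.22342024 0.004     ]
```

View pics/s1.png

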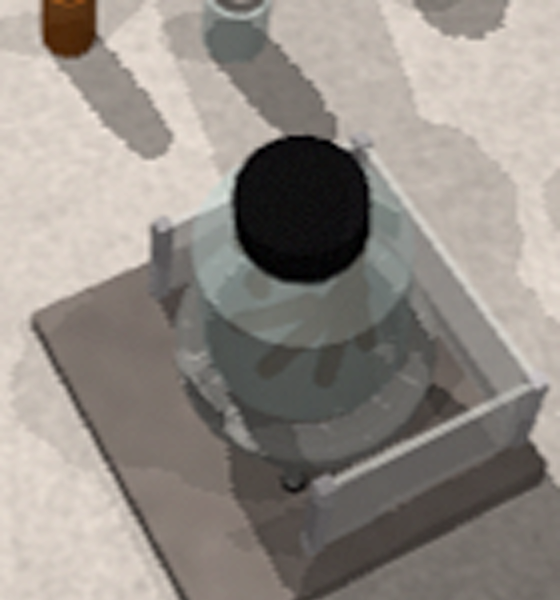

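View pics/t1.png

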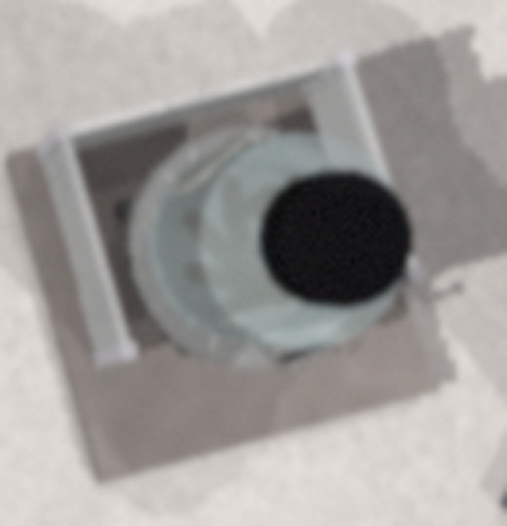

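Run:
```python
from h import *
S=read_camera("side");T=read_camera("top")
s=lambda u,v:(225+u/4,215+v/4)
t=lambda u,v:(295+u/3.9,130+v/3.9)
P={}
for n,a,b in (("lid",(300.2,266.8),(380.6,190.9)),("guardBL",s(362,140),t(52,140)),("guardBR",s(543,385),t(348,60)),("guardFL",s(158,226),t(118,355)),("tab?",s(230,405),t(255,355)),):
    P[n],e=tri(S,a,T,b);print(n,P[n].round(4),round(e,4))
for n,p in(("FL",(100,480)),("BL",(8,155))): print(n,plane(T,*t(*p),.015 if n=="FL" else .02).round(4))
for n,p in(("FL",(37,322)),): print(n,plane(S,*s(*p),.015).round(4))
for n,p in(("BL",(52,140)),("BR",(348,60)),("FLout",(118,355))): print(n,plane(T,*t(*p),.075).round(4))
for n,p in(("BL",(362,140)),("BR",(543,385)),("FL",(158,226)),("FR",(325,485))): print(n,plane(S,*s(*p),.075).round(4))
```

```text
lid [ 0.54   -0.2358  0.1758] 0.0002
guardBL [ 0.6068 -0.1368  0.0691] 0.0058
guardBR [ 0.6469 -0.2854  0.0743] 0.0027
guardFL [ 0.4975 -0.1668  0.0704] 0.0011
tab? [ 0.5077 -0.2466  0.0352] 0.0154
FL [ 0.436  -0.1683  0.015 ]
BL [ 0.6061 -0.1216  0.02  ]
FL [ 0.4369 -0.1747  0.015 ]
BL [ 0.6026 -0.1352  0.075 ]
BR [ 0.6453 -0.2848  0.075 ]
FLout [ 0.4967 -0.1657  0.075 ]
BL [ 0.6078 -0.1406  0.075 ]
BR [ 0.6481 -0.2857  0.075 ]
FL [ 0.4973 -0.1697  0.075 ]
FR [ 0.5386 -0.3119  0.075 ]
```

Slab yaw is about 16°, with slab_mid near (0.555, -0.232). The lid centre is near (0.540, -0.236, 0.176), leaning forward, and the mat is at (0.497, 0.222). The tool axes already line up with the slab, so I'm moving above the lid.

Request:
jog_arm:
  deltas: [0.438, -0.288, 0.0, 0, 0, 0, 1, 0.438, -0.288, 0.0, 0, 0, 0, 1, 0.438, -0.288, 0.0, 0, 0, 0, 1, 0.438, -0.288, 0.0, 0, 0, 0, 1, 0.438, -0.288, 0.0, 0, 0, 0, 1, 0.438, -0.288, 0.0, 0, 0, 0, 1, 0.438, -0.288, 0.0, 0, 0, 0, 1, 0.438, -0.288, 0.0, 0, 0, 0, 1]
  squeeze: 40

```text
time: 1.1
tool_pos: [0.4557, -0.3332, 0.2485]
tcp_rot: [3.105, 0.473, 0.001]
wrist_force: [0.4, -0.9, 0.5]
width: 0.996
grip_force: 0.0
```

Request:
jog_arm:
  deltas: [0.1, -0.067, 0.015, 0, 7.5, 0, 1, 0.1, -0.067, 0.015, 0, 7.5, 0, 1, 0.1, -0.067, 0.015, 0, 7.5, 0, 1, 0.1, -0.067, 0.015, 0, 7.5, 0, 1, 0.1, -0.067, 0.015, 0, 7.5, 0, 1]

```text
time: 1.6
tool_pos: [0.5302, -0.2408, 0.2332]
tcp_rot: [-3.08, -0.472, -0.201]
wrist_force: [-0.8, -0.6, -0.2]
width: 0.999
grip_force: 0.0
```

Run:
```python
from h import *
print(readout.read_state()["tool_pos"],tolocal([.5395,-.236,.180]))
```

```text
[ 0.53022323 -0.24084835  0.23324736] [ 0.0032952  -0.00186164  0.0541343 ]
```

Request:
jog_arm:
  deltas: [0.003, -0.002, 0.02, 0, 0, 0, 1, 0.003, -0.002, 0.04, 0, 0, 0, 1, 0.003, -0.002, 0.053, 0, 0, 0, 1, 0.003, -0.002, 0.053, 0, 0, 0, -1, 0.003, -0.002, 0.053, 0, 0, 0, -1, 0.003, -0.002, 0.053, 0, 0, 0, -1, 0.003, -0.002, 0.053, 0, 0, 0, -1, 0.003, -0.002, 0.053, 0, 0, 0, -1]

```text
time: 2.4
tool_pos: [0.5393, -0.2367, 0.1819]
tcp_rot: [-3.081, -0.47, -0.203]
wrist_force: [-1.1, -0.2, -0.1]
width: 0.664
grip_force: 43.2
```

Request:
jog_arm:
  deltas: [0.003, 0, -0.02, 0, 0, 0, -1, 0.008, 0, -0.06, 0, 0, 0, -1, 0.0104, 0, -0.08, 0, 0, 0, -1, 0.0104, 0, -0.08, 0, -7.5, 0, -1, 0.0104, 0, -0.08, 0, -7.5, 0, -1, 0.0104, 0, -0.08, 0, -7.5, 0, -1]

```text
time: 3.0
tool_pos: [0.5392, -0.2354, 0.2606]
tcp_rot: [-3.103, -0.476, -0.001]
wrist_force: [-0.6, -0.4, -3.3]
width: 0.664
grip_force: 44.3
```

Run:
```python
from h import *
print(readout.read_state()["tool_pos"],readout.read_state()["tcp_rot"],tolocal([.497,.222,.26]))
S=read_camera("side");T=read_camera("top")
a=cv2.resize(S["color"][180:375,225:385],None,fx=3,fy=3,interpolation=cv2.INTER_CUBIC)[:585]
b=cv2.resize(T["color"][140:265,295:405],None,fx=2.8,fy=2.8,interpolation=cv2.INTER_CUBIC)
b=np.vstack([b,np.zeros((585-b.shape[0],b.shape[1],3),np.uint8)])
cv2.imwrite("pics/st2.png",np.clip(np.hstack([a,b])*1.5,0,255).astype(np.uint8))
```

```text
[ 0.53915573 -0.23539376  0.26063873] [-3.10348290e+00 -4.76146955e-01 -7.35956907e-04] [ 0.09690458 -0.44899208  0.00147521]
```

View pics/st2.png

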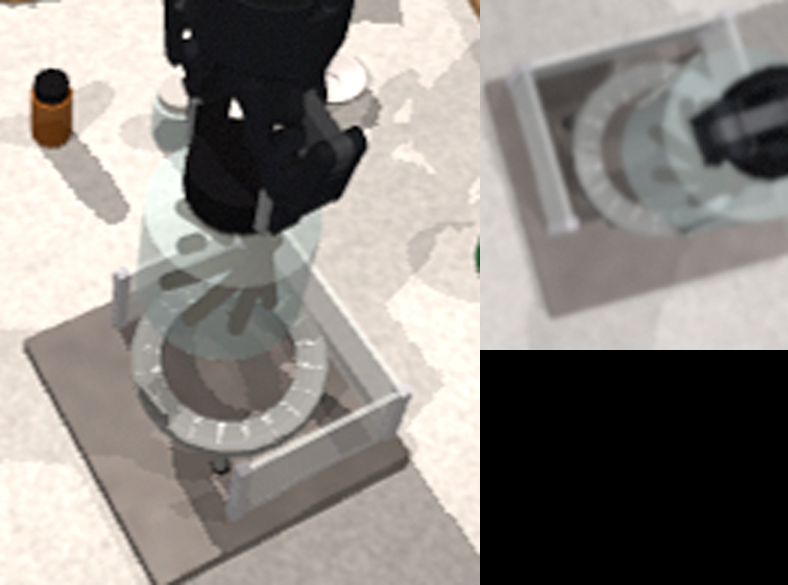

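The jar is lifted clear and hangs upright. The ring is visible at (230,370) in the left panel, with the tab at its front-left around (160,400). Carrying the jar to the mat.

Request:
jog_arm:
  deltas: [0.01, -0.045, 0, 0, 0, 0, -1, 0.097, -0.449, 0, 0, 0, 0, -1, 0.097, -0.449, 0, 0, 0, 0, -1, 0.097, -0.449, 0, 0, 0, 0, -1, 0.097, -0.449, 0, 0, 0, 0, -1, 0.097, -0.449, 0, 0, 0, 0, -1, 0.097, -0.449, 0, 0, 0, 0, -1, 0.097, -0.449, 0, 0, 0, 0, -1]

```text
time: 3.9
tool_pos: [0.502, 0.1596, 0.2612]
tcp_rot: [-3.105, -0.473, -0.0]
wrist_force: [1.1, -0.4, -3.8]
width: 0.662
grip_force: 45.0
```

Request:
jog_arm:
  deltas: [0.018, -0.08, 0, 0, 0, 0, -1, 0.018, -0.08, 0, 0, 0, 0, -1, 0.018, -0.08, 0, 0, 0, 0, -1, 0.018, -0.08, 0, 0, 0, 0, -1, 0.018, -0.08, 0, 0, 0, 0, -1]

```text
time: 4.4
tool_pos: [0.4963, 0.2388, 0.2612]
tcp_rot: [3.105, 0.473, -0.001]
wrist_force: [-0.1, 0.9, -4.4]
width: 0.658
grip_force: 45.3
```

Run:
```python
from h import *
print(readout.read_state()["tool_pos"],readout.read_state()["tcp_rot"],tolocal([.497,.222,.124]))
```

```text
[0.49631695 0.23875931 0.26119233] [ 3.10543891e+00  4.72525377e-01 -1.39092048e-03] [-0.0042041   0.01616675  0.13720072]
```

Request:
jog_arm:
  deltas: [-0.004, 0.016, 0.05, 0, 0, 0, -1, -0.004, 0.016, 0.1, 0, 0, 0, -1, -0.004, 0.016, 0.125, 0, 0, 0, -1, -0.004, 0.016, 0.132, 0, 0, 0, -1, -0.004, 0.016, 0.136, 0, 0, 0, -1, -0.004, 0.016, 0.136, 0, 0, 0, -1]

```text
time: 5.0
tool_pos: [0.499, 0.2233, 0.1272]
tcp_rot: [-3.105, -0.472, -0.004]
wrist_force: [-0.2, -0.2, -4.4]
width: 0.663
grip_force: 45.3
```

Request:
jog_arm:
  deltas: [0, 0, 0.002, 0, 0, 0, -1, 0, 0, 0.003, 0, 0, 0, -1, 0, 0, 0.003, 0, 0, 0, -1]

```text
time: 5.3
tool_pos: [0.4983, 0.2239, 0.1239]
tcp_rot: [-3.105, -0.474, -0.003]
wrist_force: [0.2, 0.2, -4.0]
width: 0.661
grip_force: 45.3
```

Request:
jog_arm:
  deltas: [0, 0, 0.001, 0, 0, 0, -1, 0, 0, 0.002, 0, 0, 0, -1, 0, 0, 0.003, 0, 0, 0, -1, 0, 0, 0.003, 0, 0, 0, -1]

```text
time: 5.7
tool_pos: [0.4993, 0.2244, 0.1227]
tcp_rot: [-3.105, -0.474, -0.006]
wrist_force: [-2.0, 0.3, 9.6]
width: 0.656
grip_force: 46.6
```

Request:
jog_arm:
  deltas: [0, 0, -0.001, 0, 0, 0, -1, 0, 0, -0.002, 0, 0, 0, 1, 0, 0, -0.002, 0, 0, 0, 1, 0, 0, -0.002, 0, 0, 0, 1, 0, 0, -0.002, 0, 0, 0, 1, 0, 0, -0.002, 0, 0, 0, 1, 0, 0, -0.04, 0, 0, 0, 1, 0, 0, -0.08, 0, 0, 0, 1]

```text
time: 6.5
tool_pos: [0.496, 0.2228, 0.1984]
tcp_rot: [3.104, 0.474, -0.008]
wrist_force: [0.3, 1.2, 0.7]
width: 0.999
grip_force: 0.0
```

Run:
```python
from h import *
print(readout.read_state()["tool_pos"])
S=read_camera("side");T=read_camera("top")
im=S["color"];el,_=blob(im,(im.max(2)<25).astype(np.uint8),(205,90,260,150));print(el)
a=cv2.resize(S["color"][220:375,225:375],None,fx=3,fy=3,interpolation=cv2.INTER_CUBIC)
b=cv2.resize(T["color"][145:265,290:405],None,fx=3,fy=3,interpolation=cv2.INTER_CUBIC)
b=np.vstack([b,np.zeros((a.shape[0]-b.shape[0],b.shape[1],3),np.uint8)])
cv2.imwrite("pics/st3.png",np.clip(np.hstack([a,b])*1.5,0,255).astype(np.uint8))
```

```text
[0.49603009 0.22282047 0.19843233]
((228.85459899902344, 124.56095886230469), (23.09339714050293, 24.37434196472168), 105.2571792602539)
```

View pics/st3.png

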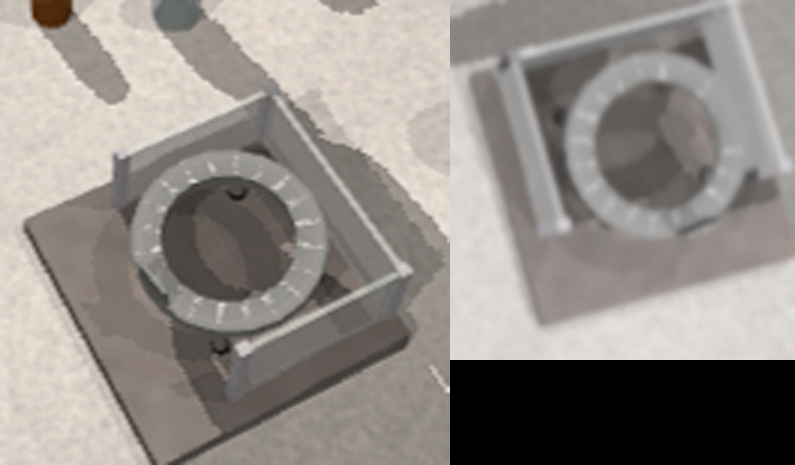

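Run:
```python
from h import *
S=read_camera("side");T=read_camera("top")
s=lambda u,v:(225+u/3,220+v/3)
t=lambda u,v:(290+(u-450)/3,145+v/3)
print(tri(S,s(155,285),T,t(690,225)),tri(S,s(230,240),T,t(655,143)))
print(plane(S,*s(230,240),.063),plane(T,*t(655,143),.063),plane(T,*t(690,225),.07),plane(S,*s(155,285),.07))
# predicted
c=np.array([.555,-.232]);
for a in(150,165,180,195,210):
    A=np.radians(16+a);p=[*(c+.0575*np.array([np.cos(A),np.sin(A)])),.07]
    u=proj(S,p);v=proj(T,p);print(a,((u[0]-225)*3,(u[1]-220)*3),((v[0]-290)*3+450,(v[1]-145)*3))
a=cv2.resize(S["color"][265:335,260:340],None,fx=5,fy=5,interpolation=cv2.INTER_CUBIC)
b=cv2.resize(T["color"][155:235,325:405],None,fx=5,fy=5,interpolation=cv2.INTER_CUBIC)
a=np.vstack([a,np.zeros((b.shape[0]-a.shape[0],b.shape[1],3),np.uint8)])
cv2.imwrite("pics/st4.png",np.clip(np.hstack([a,b])*1.8,0,255).astype(np.uint8))
```

```text
(array([ 0.50052624, -0.25576296,  0.06111965]), np.float64(0.00032241426859617127)) (array([ 0.55362332, -0.23506241,  0.06060815]), np.float64(0.00013879500726147594))
[ 0.55310033 -0.23633662  0.063     ] [ 0.55320529 -0.23429537  0.063     ] [ 0.49972115 -0.25267913  0.07      ] [ 0.49909203 -0.26026349  0.07      ]
150 (np.float64(138.78096835556522), np.float64(223.81651799871878)) (np.float64(636.039382738035), np.float64(225.34583769197542))
165 (np.float64(141.7516194103896), np.float64(245.4807055615267)) (np.float64(659.4303753703988), np.float64(228.22125922159694))
180 (np.float64(151.08423344227424), np.float64(266.3940874243157)) (np.float64(682.4691435534303), np.float64(224.9255761606422))
195 (np.float64(166.31063597019073), np.float64(285.01254338982744)) (np.float64(703.5381049585189), np.float64(215.7080324249928))
210 (np.float64(186.46346976752517), np.float64(299.8805381008722)) (np.float64(721.1740647500103), np.float64(201.24244397601416))
```

View pics/st4.png

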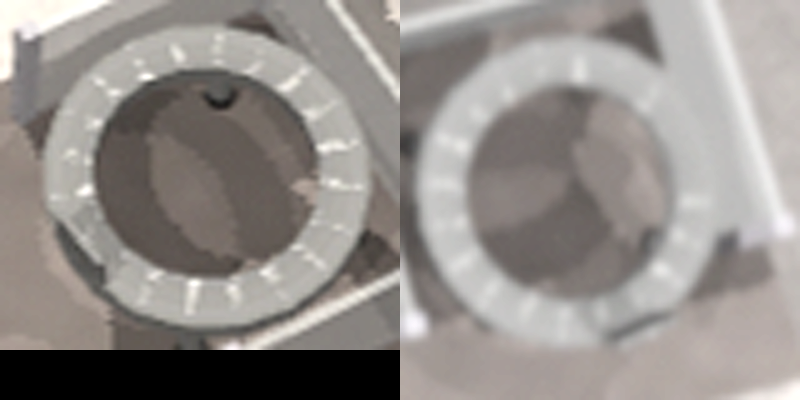

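```bash
cat >> h.py <<'E'
def goal(C,phi,psi,dz=-.001,r=.051,yaw=16,flat=False):
    """tool pose pinching the ring at slab angle phi with the tab at psi (deg)"""
    A=np.radians(phi+yaw); u=np.array([np.cos(A),np.sin(A)])
    z=.060+.00336*(np.cos(np.radians(phi))-np.cos(np.radians(phi-psi)))+dz
    y=np.array([-u[0],-u[1],0]); zt=np.array([0,0,-1.]); M=np.c_[np.cross(y,zt),y,zt]
    a,b=np.radians(yaw),np.radians(yaw+psi)
    l=3.8*np.array([np.cos(b)-np.cos(a),np.sin(b)-np.sin(a),0])
    if flat: l*=0
    return np.r_[np.array(C)+r*u,z],R.from_rotvec(np.radians(np.cross([0,0,1],l)))*R.from_matrix(M)
def rows(goals,base=None):
    if base is None:
        s=readout.read_state(); base=(s["tool_pos"],R.from_rotvec(s["tcp_rot"]))
    for p,r in goals:
        print((base[1].inv().apply(p-base[0])).round(4),np.degrees((base[1].inv()*r).as_rotvec()).round(1))
E
python3 - <<'E'
from h import *
C=(.5536,-.235)
rows([goal(C,132,188,dz=.075)])
rows([goal(C,132,188,dz=d) for d in(.04,.02,-.001)],goal(C,132,188,dz=.075))
E
```

```text
[-0.1178  0.4157  0.0699] [ -2.3   7.2 -40.6]
[-0.0036 -0.0028  0.0347] [0. 0. 0.]
[-0.0057 -0.0045  0.0545] [0. 0. 0.]
[-0.0079 -0.0062  0.0753] [0. 0. 0.]
```

Request:
jog_arm:
  deltas: [-0.118, 0.416, 0, -2.3, 7.2, -40.6, -0.2, -0.118, 0.416, 0, -2.3, 7.2, -40.6, -0.2, -0.118, 0.416, 0, -2.3, 7.2, -40.6, -0.2, -0.118, 0.416, 0, -2.3, 7.2, -40.6, -0.2, -0.118, 0.416, 0, -2.3, 7.2, -40.6, -0.2, -0.118, 0.416, 0, -2.3, 7.2, -40.6, -0.2, -0.118, 0.416, 0, -2.3, 7.2, -40.6, -0.2, -0.118, 0.416, 0, -2.3, 7.2, -40.6, -0.2]

```text
time: 7.5
tool_pos: [0.506, -0.1437, 0.1979]
tcp_rot: [2.727, 1.511, 0.196]
wrist_force: [0.5, -0.2, -0.9]
width: 0.402
grip_force: 0.0
```

Request:
jog_arm:
  deltas: [0, 0, 0.0, 0, 0, 0, -0.2, 0, 0, 0, 0, 0, 0, -0.2]

```text
time: 7.7
tool_pos: [0.5063, -0.1431, 0.1979]
tcp_rot: [2.73, 1.507, 0.196]
wrist_force: [-0.2, -0.7, 0.8]
width: 0.395
grip_force: 0.0
```

Run:
```python
from h import *
C=(.5536,-.235);s=readout.read_state();print(s["tool_pos"],s["width"])
rows([goal(C,132,188,dz=d) for d in(.065,.04)])
```

```text
[ 0.50634498 -0.14306353  0.19786049] 0.39492024806777803
[-0.0605  0.0322  0.0739] [-0.3  0.2 -0.2]
[-0.063   0.0304  0.0987] [-0.3  0.2 -0.2]
```

Request:
jog_arm:
  deltas: [-0.058, 0.034, 0.03, 0, 0, 0, -0.2, -0.061, 0.032, 0.07, 0, 0, 0, -0.2, -0.063, 0.03, 0.098, 0, 0, 0, -0.2, -0.063, 0.03, 0.098, 0, 0, 0, -0.2, -0.063, 0.03, 0.098, 0, 0, 0, -0.2]

```text
time: 8.2
tool_pos: [0.5111, -0.2051, 0.0976]
tcp_rot: [2.726, 1.514, 0.197]
wrist_force: [0.3, -0.9, 0.7]
width: 0.402
grip_force: 0.0
```

Run:
```python
from h import *
C=(.5536,-.235);s=readout.read_state();print(s["tool_pos"],s["width"])
rows([goal(C,132,188,dz=d) for d in(.04,.02,-.001)])
S=read_camera("side");T=read_camera("top")
a=cv2.resize(S["color"][220:360,235:375],None,fx=3,fy=3,interpolation=cv2.INTER_CUBIC)
b=cv2.resize(T["color"][140:260,295:405],None,fx=3.5,fy=3.5,interpolation=cv2.INTER_CUBIC)
cv2.imwrite("pics/st5.png",np.clip(np.hstack([a,b])*1.5,0,255).astype(np.uint8))
```

```text
[ 0.51110268 -0.20510829  0.0976149 ] 0.40188328377174815
[-0.003   0.0008  0.0015] [-0.3  0.1  0.1]
[-0.005  -0.0008  0.0213] [-0.3  0.1  0.1]
[-0.0072 -0.0024  0.0422] [-0.3  0.1  0.1]
```

View pics/st5.png

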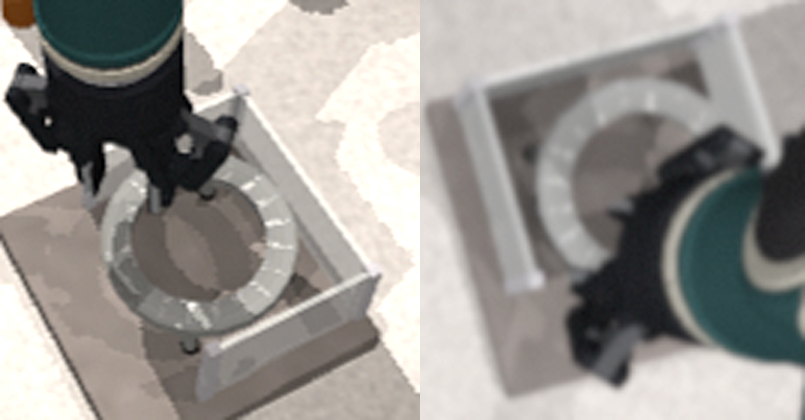

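The side view shows the fingers at (92,205) and (155,205), on either side of the ring bar. Descending and pinching.

Request:
jog_arm:
  deltas: [-0.005, -0.001, 0.02, 0, 0, 0, -0.2, -0.007, -0.002, 0.034, 0, 0, 0, -0.2, -0.007, -0.002, 0.042, 0, 0, 0, -0.2, -0.007, -0.002, 0.042, 0, 0, 0, -0.2]

```text
time: 8.7
tool_pos: [0.5111, -0.2095, 0.0554]
tcp_rot: [2.725, 1.512, 0.198]
wrist_force: [-0.2, 0.3, -0.5]
width: 0.4
grip_force: 0.0
```

Request:
jog_arm:
  deltas: [0, 0, 0, 0, 0, 0, -1, 0, 0, 0, 0, 0, 0, -1, 0, 0, 0, 0, 0, 0, -1]
  squeeze: 45

```text
time: 9.0
tool_pos: [0.5118, -0.2101, 0.0566]
tcp_rot: [2.724, 1.51, 0.2]
wrist_force: [-0.3, 2.1, 0.4]
width: 0.207
grip_force: 41.9
```

Run:
```python
from h import *
C=(.5536,-.235);s=readout.read_state();print(s["tool_pos"],s["width"])
A=np.radians(148);C2=s["tool_pos"][:2]-.051*np.array([np.cos(A),np.sin(A)]);print(C2)
rows([goal(C,132+d,188+d) for d in range(0,97,8)],goal(C,132,188))
print();rows([goal(C,132+d,188+d) for d in range(56,97,8)],goal(C,180,236))
```

```text
[ 0.51178012 -0.2101187   0.05655796] 0.20714686382479025
[ 0.55503057 -0.23714458]
[0. 0. 0.] [0. 0. 0.]
[-0.0071  0.0005 -0.0004] [ 0.4  0.3 -8. ]
[-0.0141  0.002  -0.0007] [  0.9   0.6 -15.9]
[-0.0207  0.0044 -0.001 ] [  1.3   0.9 -23.9]
[-0.027   0.0078 -0.0012] [  1.8   1.2 -31.9]
[-0.0328  0.0119 -0.0014] [  2.2   1.5 -39.8]
[-0.0379  0.0169 -0.0015] [  2.6   1.8 -47.8]
[-0.0423  0.0225 -0.0015] [  3.1   2.1 -55.8]
[-0.0458  0.0287 -0.0015] [  3.5   2.4 -63.8]
[-0.0485  0.0353 -0.0014] [  4.    2.7 -71.7]
[-0.0502  0.0422 -0.0012] [  4.4   3.  -79.7]
[-0.0509  0.0492 -0.001 ] [  4.8   3.3 -87.7]
[-0.0507  0.0564 -0.0007] [  5.3   3.6 -95.7]

[-0.0071  0.0005 -0.0004] [ 0.4  0.3 -8. ]
[-0.014   0.002  -0.0007] [  0.9   0.6 -15.9]
[-0.0207  0.0045 -0.001 ] [  1.3   0.9 -23.9]
[-0.027   0.0078 -0.0012] [  1.8   1.2 -31.9]
[-0.0327  0.012  -0.0013] [  2.2   1.5 -39.9]
[-0.0378  0.017  -0.0014] [  2.6   1.8 -47.9]
```

Pinched at 17.6 mm opening. Turning the first 48°.

Request:
jog_arm:
  deltas: [-0.007, 0.0005, -0.0004, 0.4, 0.3, -8, -1, -0.014, 0.002, -0.0007, 0.9, 0.6, -16, -1, -0.0207, 0.0044, -0.001, 1.3, 0.9, -24, -1, -0.027, 0.0078, -0.0012, 1.8, 1.2, -32, -1, -0.0328, 0.012, -0.0014, 2.2, 1.5, -40, -1, -0.038, 0.017, -0.0015, 2.6, 1.8, -48, -1, -0.038, 0.017, -0.0015, 2.6, 1.8, -48, -1]

```text
time: 9.7
tool_pos: [0.5065, -0.2527, 0.056]
tcp_rot: [1.87, 2.494, 0.177]
wrist_force: [1.2, 1.8, 0.6]
width: 0.204
grip_force: 44.4
```

Run:
```python
from h import *
s=readout.read_state();print(s["tool_pos"],s["wrist_force"],s["torque"])
C=(.555,-.236)
rows([goal(C,180+d,236+d) for d in range(0,49,8)])
rows([goal(C,180+d,236+d) for d in range(0,49,8)],goal(C,180,236))
```

```text
[ 0.50646585 -0.25265558  0.05602261] [1.22889322 1.84404997 0.64036632] [ 0.15501057 -0.24653027  0.13394627]
[0.0025 0.     0.0024] [-0.1  0.1  0.3]
[-0.0046  0.0005  0.0021] [ 0.4  0.4 -7.7]
[-0.0115  0.002   0.0017] [  0.8   0.7 -15.7]
[-0.0182  0.0044  0.0015] [  1.2   1.  -23.7]
[-0.0245  0.0077  0.0013] [  1.7   1.2 -31.6]
[-0.0303  0.0119  0.0011] [  2.1   1.5 -39.6]
[-0.0354  0.0168  0.001 ] [  2.5   1.8 -47.6]
[0. 0. 0.] [0. 0. 0.]
[-0.0071  0.0005 -0.0004] [ 0.4  0.3 -8. ]
[-0.014   0.002  -0.0007] [  0.9   0.6 -15.9]
[-0.0207  0.0045 -0.001 ] [  1.3   0.9 -23.9]
[-0.027   0.0078 -0.0012] [  1.8   1.2 -31.9]
[-0.0327  0.012  -0.0013] [  2.2   1.5 -39.9]
[-0.0378  0.017  -0.0014] [  2.6   1.8 -47.9]
```

Request:
jog_arm:
  deltas: [-0.006, 0.0005, 0.0002, 0.4, 0.3, -8, -1, -0.012, 0.002, 0.0004, 0.9, 0.6, -16, -1, -0.0185, 0.0044, 0.0004, 1.3, 0.9, -24, -1, -0.025, 0.0078, 0.0003, 1.8, 1.2, -32, -1, -0.0305, 0.012, 0.0003, 2.2, 1.5, -40, -1, -0.0355, 0.017, 0.0003, 2.6, 1.8, -48, -1, -0.0355, 0.017, 0.0003, 2.6, 1.8, -48, -1]

```text
time: 10.4
tool_pos: [0.5337, -0.2816, 0.0557]
tcp_rot: [0.695, 3.047, 0.123]
wrist_force: [0.4, -0.9, 4.6]
width: 0.205
grip_force: 45.3
```

Run:
```python
from h import *
s=readout.read_state();print(s["q"])
C=(.555,-.236)
rows([goal(C,228,284)])
for d in(0,.04,.07):rows([goal(C,228,284,dz=d)],goal(C,228,284))
```

```text
[-0.56998746  0.32269725  1.91665932  0.09901056  0.91826908 -1.75291308]
[ 0.0009 -0.0007  0.0007] [-0.1  0.1  0.3]
[ 0.      0.0001 -0.001 ] [0. 0. 0.]
[ 0.0002  0.0033 -0.0409] [0. 0. 0.]
[ 0.0004  0.0058 -0.0708] [0. 0. 0.]
```

Released here and lifted, then measure the ring.

Request:
jog_arm:
  deltas: [0, 0, 0, 0, 0, 0, -0.2, 0, 0, 0, 0, 0, 0, -0.2, 0, 0, 0, 0, 0, 0, -0.2, 0, 0.002, -0.03, 0, 0, 0, -0.2, 0, 0.004, -0.06, 0, 0, 0, -0.2, -0.06, 0.006, -0.1, 0, 0, 0, -0.2, -0.09, 0.006, -0.11, 0, 0, 20, -0.2, -0.11, 0.006, -0.11, 0, 0, 40, -0.2]

```text
time: 11.2
tool_pos: [0.6351, -0.3338, 0.1689]
tcp_rot: [1.155, 2.91, 0.124]
wrist_force: [1.2, -1.2, -0.3]
width: 0.403
grip_force: 0.0
```

Run:
```python
from h import *
s=readout.read_state();print(s["tool_pos"],s["tcp_rot"])
S=read_camera("side");T=read_camera("top")
a=cv2.resize(S["color"][220:360,235:375],None,fx=3,fy=3,interpolation=cv2.INTER_CUBIC)
b=cv2.resize(T["color"][140:260,295:405],None,fx=3.5,fy=3.5,interpolation=cv2.INTER_CUBIC)
cv2.imwrite("pics/st6.png",np.clip(np.hstack([a,b])*1.5,0,255).astype(np.uint8))
```

```text
[ 0.63510186 -0.33381951  0.16888696] [1.15479841 2.91021982 0.12382114]
```

View pics/st6.png

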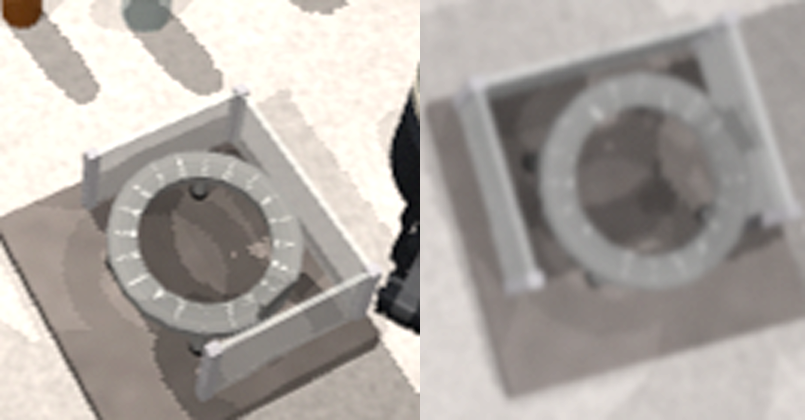

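The tab is now on the right, around (740,130) in the right-hand panel, which puts it at about 282° in the slab frame. The ring centre is at about (205,242) in the side panel and (645,180) in the top panel. Next comes the second pinch at 135°.

Run:
```python
from h import *
S=read_camera("side");T=read_camera("top")
print(tri(S,(235+205/3,220+242/3),T,(295+225/3.5,140+180/3.5)))
print(tri(S,(235+285/3,220+292/3),T,(295+320/3.5,140+130/3.5)))
for a in(275,285,295):
    A=np.radians(16+a);p=[.555+.0575*np.cos(A),-.234+.0575*np.sin(A),.072]
    u=proj(S,p);v=proj(T,p);print(a,((u[0]-235)*3,(u[1]-220)*3),((v[0]-295)*3.5+420,(v[1]-140)*3.5))
C=(.555,-.236)
rows([goal(C,135,282,dz=d) for d in(.105,.04)])
```

```text
(array([ 0.55617623, -0.23703082,  0.06063744]), np.float64(0.00032657451032317347))
(array([ 0.58582027, -0.28655188,  0.0761691 ]), np.float64(0.0074405019869732995))
275 (np.float64(261.9283543980001), np.float64(301.3529278033069)) (np.float64(741.1165420599052), np.float64(142.9135122885952))
285 (np.float64(274.17039874348325), np.float64(291.91102593144666)) (np.float64(732.5122565999595), np.float64(126.78846086517433))
295 (np.float64(284.06347618424354), np.float64(280.6014562485453)) (np.float64(721.3310552805564), np.float64(112.27785781600085))
[0.169  0.0065 0.0034] [-0.4 -0.  76.2]
[0.1669 0.0016 0.0682] [-0.4 -0.  76.2]
```

Request:
jog_arm:
  deltas: [0.169, 0.006, 0.003, 0, 0, 76, -0.2, 0.169, 0.006, 0.003, 0, 0, 76, -0.2, 0.169, 0.006, 0.003, 0, 0, 76, -0.2, 0.169, 0.006, 0.003, 0, 0, 76, -0.2, 0.169, 0.006, 0.003, 0, 0, 76, -0.2, 0.169, 0.006, 0.003, 0, 0, 76, -0.2, 0.169, 0.006, 0.003, 0, 0, 76, -0.2, 0.169, 0.006, 0.003, 0, 0, 76, -0.2]

```text
time: 12.2
tool_pos: [0.5086, -0.2108, 0.1653]
tcp_rot: [-2.561, -1.731, -0.1]
wrist_force: [-0.4, -0.0, 1.3]
width: 0.401
grip_force: 0.0
```

Request:
jog_arm:
  deltas: [0, 0, 0, 0, 0, 7, -0.2, 0, 0, 0, 0, 0, 7, -0.2]

```text
time: 12.4
tool_pos: [0.5089, -0.2109, 0.1653]
tcp_rot: [-2.655, -1.577, -0.095]
wrist_force: [-0.5, 0.6, 0.3]
width: 0.403
grip_force: 0.0
```

Run:
```python
from h import *
C=(.5556,-.2365);s=readout.read_state();print(s["tool_pos"],s["tcp_rot"])
rows([goal(C,135,282,dz=d) for d in(.07,.04)])
```

```text
[ 0.50886867 -0.21094038  0.16533931] [-2.65481852 -1.57651585 -0.09503887]
[-0.0025  0.0027  0.0348] [-0.3  0.2  0.4]
[-0.0049  0.0032  0.0647] [-0.3  0.2  0.4]
```

Request:
jog_arm:
  deltas: [-0.0025, 0.003, 0.035, 0, 0, 0, -0.2, -0.005, 0.003, 0.064, 0, 0, 0, -0.2, -0.005, 0.003, 0.064, 0, 0, 0, -0.2]

```text
time: 12.7
tool_pos: [0.5082, -0.2105, 0.0973]
tcp_rot: [-2.647, -1.576, -0.088]
wrist_force: [-0.5, 1.3, 0.3]
width: 0.4
grip_force: 0.0
```

Run:
```python
from h import *
C=(.5556,-.2365);s=readout.read_state();print(s["tool_pos"],s["tcp_rot"])
rows([goal(C,135,282,dz=d) for d in(.02,-.001)])
```

```text
[ 0.50815826 -0.21047371  0.09730293] [-2.64731336 -1.57636273 -0.08839662]
[-0.0011  0.0035  0.0168] [-0.8  0.2  0.5]
[-0.0028  0.0039  0.0377] [-0.8  0.2  0.5]
```

Request:
jog_arm:
  deltas: [-0.002, 0.004, 0.017, 0, 0, 0, -0.2, -0.003, 0.004, 0.03, 0, 0, 0, -0.2, -0.003, 0.004, 0.038, 0, 0, 0, -0.2, -0.003, 0.004, 0.038, 0, 0, 0, -0.2, -0.003, 0.004, 0.038, 0, 0, 0, -1, -0.003, 0.004, 0.038, 0, 0, 0, -1, -0.003, 0.004, 0.038, 0, 0, 0, -1]

```text
time: 13.4
tool_pos: [0.5162, -0.2145, 0.0646]
tcp_rot: [-2.657, -1.577, -0.098]
wrist_force: [-1.8, 1.0, -1.1]
width: 0.206
grip_force: 42.6
```

Run:
```python
from h import *
C=(.5556,-.2365);s=readout.read_state();print(s["tool_pos"],s["tcp_rot"])
rows([goal(C,135,282)])
rows([goal(C,135+d,282+d) for d in range(8,49,8)],goal(C,135,282))
```

```text
[ 0.5162215  -0.21454853  0.0645986 ] [-2.65714247 -1.57735958 -0.09764773]
[-0.0005 -0.0059  0.0052] [-0.1  0.2  0.4]
[-0.0071  0.0005 -0.0003] [ 0.3 -0.4 -8. ]
[-0.0141  0.002  -0.0006] [  0.6  -0.9 -16. ]
[-0.0207  0.0044 -0.001 ] [  0.9  -1.3 -24. ]
[-0.027   0.0077 -0.0014] [  1.2  -1.8 -32. ]
[-0.0327  0.0119 -0.0019] [  1.4  -2.2 -40. ]
[-0.0378  0.0169 -0.0023] [  1.7  -2.7 -48. ]
```

Request:
jog_arm:
  deltas: [0, 0, 0, 0, 0, 0, -1]

```text
time: 13.5
tool_pos: [0.5162, -0.2146, 0.0646]
tcp_rot: [-2.657, -1.577, -0.098]
wrist_force: [-1.2, 0.3, 0.6]
width: 0.207
grip_force: 42.7
```

Run:
```python
from h import *
C=(.5556,-.2365);s=readout.read_state();print(s["tool_pos"],s["tcp_rot"],s["wrist_force"],s["torque"])
rows([goal(C,135,282)])
T=read_camera("top");S=read_camera("side")
```

```text
[ 0.51623015 -0.21455796  0.06455491] [-2.65716313 -1.57720166 -0.0976403 ] [-1.18163736  0.347646    0.64117032] [0.17716055 0.24484416 0.05127526]
[-0.0005 -0.0059  0.0052] [-0.2  0.2  0.4]
```

Run:
```python
from h import *
C0=np.array([.5608,-.2393]);C1=np.array([.5555,-.2345])
g=[goal(C0+(C1-C0)*min(d/40,1),135+d,282+d,dz=.0042-.0005*d/48) for d in range(0,83,8)]
rows(g)
```

```text
[-0.     -0.     -0.0001] [-0.2  0.2  0.4]
[-0.0068 -0.001  -0.0003] [ 0.1 -0.3 -7.6]
[-0.0134 -0.0009 -0.0004] [  0.4  -0.7 -15.6]
[-0.0198  0.0001 -0.0007] [  0.7  -1.2 -23.6]
[-0.0258  0.002  -0.001 ] [  1.   -1.6 -31.6]
[-0.0312  0.0047 -0.0013] [  1.2  -2.1 -39.6]
[-0.0364  0.0096 -0.0016] [  1.5  -2.6 -47.6]
[-0.0408  0.0152 -0.002 ] [  1.8  -3.  -55.6]
[-0.0443  0.0213 -0.0024] [  2.1  -3.5 -63.6]
[-0.047   0.0279 -0.0028] [  2.4  -3.9 -71.6]
[-0.0488  0.0348 -0.0032] [  2.6  -4.4 -79.6]
```

Request:
jog_arm:
  deltas: [-0.0068, -0.001, -0.0002, 0.2, -0.4, -8, -1, -0.0134, -0.001, -0.0003, 0.5, -0.8, -16, -1, -0.0198, 0, -0.0006, 0.8, -1.3, -24, -1, -0.0258, 0.002, -0.0009, 1.1, -1.7, -32, -1, -0.0312, 0.0047, -0.0012, 1.3, -2.2, -40, -1, -0.0364, 0.0096, -0.0015, 1.6, -2.7, -48, -1, -0.0364, 0.0096, -0.0015, 1.6, -2.7, -48, -1]

```text
time: 14.3
tool_pos: [0.507, -0.2519, 0.0634]
tcp_rot: [-1.8, -2.55, -0.037]
wrist_force: [-3.3, 0.8, 4.0]
width: 0.203
grip_force: 44.5
```

Run:
```python
from h import *
C1=np.array([.5555,-.2345]);print(readout.read_state()["torque"])
rows([goal(C1,183+d,330+d,dz=.0035) for d in(0,8,16,24,30)])
S=read_camera("side");T=read_camera("top")
```

```text
[0.01857417 0.57748696 0.08849618]
[0.0006 0.0005 0.0005] [-0.2  0.1  0.6]
[-0.0065  0.0009  0.0002] [ 0.1 -0.3 -7.4]
[-0.0135  0.0023 -0.0001] [  0.4  -0.8 -15.4]
[-0.0202  0.0047 -0.0005] [  0.7  -1.2 -23.4]
[-0.0249  0.0071 -0.0008] [  0.9  -1.6 -29.4]
```

Request:
jog_arm:
  deltas: [-0.0065, 0.0009, 0.0002, 0.1, -0.3, -7.5, -1, -0.0135, 0.0023, 0, 0.4, -0.8, -15.5, -1, -0.0202, 0.0047, -0.0004, 0.7, -1.2, -23.5, -1, -0.0245, 0.0071, -0.0005, 0.9, -1.6, -29, -1, -0.0245, 0.0071, -0.0005, 0.9, -1.6, -29, -1, -0.0245, 0.0071, -0.0005, 0.9, -1.6, -29, -1]

```text
time: 15.0
tool_pos: [0.5229, -0.2727, 0.0633]
tcp_rot: [1.115, 2.934, -0.001]
wrist_force: [-0.8, -2.0, 5.5]
width: 0.209
grip_force: 45.0
```

Request:
jog_arm:
  deltas: [0, 0, 0, 0, 0, 0, -0.4, 0, 0, 0, 0, 0, 0, -0.3, 0, 0, 0, 0, 0, 0, -0.2, 0, 0, 0, 0, 0, 0, -0.2, 0, 0, -0.03, 0, 0, 0, -0.2, 0, 0, -0.07, 0, 0, 0, -0.2, -0.05, -0.03, -0.11, 0, 0, 0, 1, -0.1, -0.04, -0.11, 0, 0, 0, 1]

```text
time: 15.8
tool_pos: [0.5619, -0.3538, 0.174]
tcp_rot: [1.111, 2.932, -0.001]
wrist_force: [1.6, -0.7, 0.5]
width: 0.73
grip_force: 0.0
```

Run:
```python
from h import *
s=readout.read_state();print(s["tool_pos"],s["tcp_rot"],s["q"])
S=read_camera("side");T=read_camera("top")
a=cv2.resize(S["color"][220:360,235:375],None,fx=3,fy=3,interpolation=cv2.INTER_CUBIC)
b=cv2.resize(T["color"][140:260,295:405],None,fx=3.5,fy=3.5,interpolation=cv2.INTER_CUBIC)
cv2.imwrite("pics/st7.png",np.clip(np.hstack([a,b])*1.5,0,255).astype(np.uint8))
```

```text
[ 0.56189484 -0.35384134  0.1739956 ] [ 1.11126271e+00  2.93237328e+00 -1.32128782e-03] [-5.99762062e-01  2.92445028e-01  1.70848075e+00  5.80267639e-04
  1.13491271e+00 -1.44631974e+00]
```

View pics/st7.png

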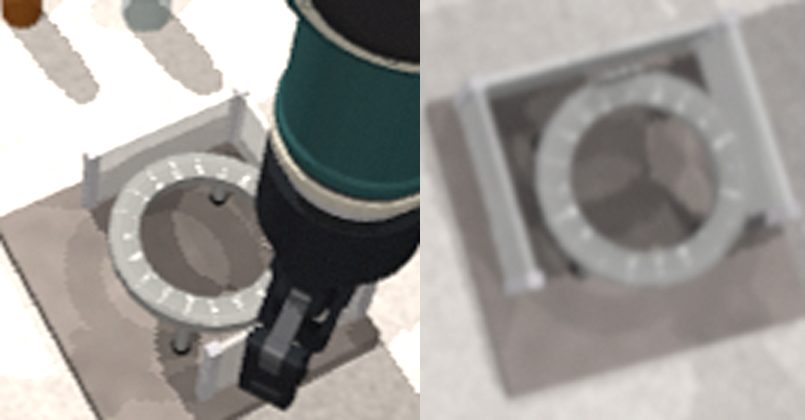

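Top view: the tab is at (625,75) by the rear wall and the ring centre is at (640,178), so the stand is turned round, about 7° off dead-back. Next I'll fetch the jar.

Request:
jog_arm:
  deltas: [0, 0, -0.04, 0, 0, 0, 1, 0.431, 0.39, -0.04, 0, 0, 0, 1, 0.431, 0.39, -0.04, 0, 0, 0, 1, 0.431, 0.39, -0.04, 0, 0, 0, 1, 0.431, 0.39, -0.04, 0, 0, 0, 1, 0.431, 0.39, -0.04, 0, 0, 0, 1, 0.431, 0.39, -0.04, 0, 0, 0, 1, 0.431, 0.39, -0.04, 0, 0, 0, 1]

```text
time: 16.7
tool_pos: [0.5209, -0.0029, 0.2087]
tcp_rot: [-1.116, -2.936, -0.001]
wrist_force: [0.5, -0.3, 0.3]
width: 1.0
grip_force: 0.0
```

Run:
```python
from h import *
s=readout.read_state();print(s["tool_pos"])
S=read_camera("side");T=read_camera("top")
for n,c,m,box in(("s",S,None,(200,80,265,160)),("t",T,None,(70,170,170,270))):
    try:
        e,_=blob(c["color"],(c["color"].max(2)<25).astype(np.uint8),box);print(n,e,plane(c,*e[0],.117))
    except Exception as x: print(x)
# ring profile: radial edges from predicted centre
for n,c,p in(("s",S,proj(S,[.555,-.2345,.065])),("t",T,(357.9,190.9))):
    g=cv2.GaussianBlur(c["color"],(3,3),0)
    box=tuple(int(v) for v in(p[0]-45,p[1]-45,p[0]+45,p[1]+45))
    lo=g.max(2).astype(float); print(n,p)
    for a in range(0,360,45):
        d=np.array([np.cos(np.radians(a)),np.sin(np.radians(a))])
        print(a,[int(lo[int(round(p[1]+r*d[1])),int(round(p[0]+r*d[0]))]) for r in range(12,42,2)])
```

```text
[ 0.52093576 -0.00287981  0.20870404]
s ((249.18670654296875, 124.69234466552734), (32.2046012878418, 81.80870819091797), 4.5954742431640625) [0.546144   0.21580934 0.117     ]
OpenCV(4.12.0) /io/opencv/modules/imgproc/src/shapedescr.cpp:361: error: (-201:Incorrect size of input array) There should be at least 5 points to fit the ellipse in function 'fitEllipseNoDirect'

s (np.float64(302.48114711590216), np.float64(298.405194419703))
0 [60, 61, 63, 61, 64, 68, 83, 102, 105, 112, 113, 88, 85, 102, 104]
45 [63, 60, 59, 58, 58, 60, 67, 79, 80, 76, 72, 64, 112, 126, 78]
90 [69, 57, 55, 53, 68, 100, 103, 104, 104, 75, 63, 77, 83, 87, 83]
135 [56, 56, 54, 54, 91, 101, 102, 106, 104, 65, 85, 98, 97, 94, 89]
180 [54, 54, 53, 54, 58, 94, 115, 116, 106, 102, 79, 87, 87, 86, 87]
225 [60, 51, 45, 45, 55, 92, 105, 105, 106, 93, 82, 81, 88, 101, 105]
270 [59, 60, 64, 57, 94, 119, 109, 107, 84, 79, 80, 80, 85, 102, 103]
315 [60, 66, 59, 58, 71, 97, 99, 97, 103, 94, 91, 101, 101, 108, 141]
t (357.9, 190.9)
0 [126, 127, 128, 122, 114, 122, 130, 134, 137, 142, 143, 143, 149, 160, 170]
45 [88, 82, 79, 75, 73, 94, 141, 144, 147, 148, 132, 129, 128, 127, 130]
90 [94, 101, 102, 102, 116, 140, 145, 146, 146, 135, 129, 128, 128, 128, 129]
135 [86, 86, 86, 93, 121, 159, 153, 150, 139, 117, 95, 99, 94, 106, 136]
180 [105, 105, 104, 104, 116, 141, 145, 147, 146, 121, 88, 90, 111, 122, 127]
225 [94, 93, 92, 92, 96, 139, 149, 149, 149, 144, 101, 90, 84, 75, 55]
270 [94, 94, 95, 96, 99, 122, 141, 144, 145, 126, 107, 111, 113, 137, 173]
315 [88, 87, 91, 97, 91, 104, 120, 117, 115, 117, 139, 142, 143, 145, 151]
```

Run:
```python
from h import *
S=read_camera("side");T=read_camera("top")
print(tri(S,(304,299),T,(358.9,190.5)))
print(plane(S,304,299,.065),plane(T,358.9,190.5,.065))
print(tolocal([.498,.2235,.205]))
def edges(c,p,thr):   # outer/inner radial edges per angle -> world points on ring top plane
    g=cv2.GaussianBlur(c["color"],(3,3),0).max(2).astype(np.float32);P=[]
    for a in np.radians(np.arange(0,360,10)):
        r=np.arange(12,28,.25);x=(p[0]+r*np.cos(a)).astype(np.float32);y=(p[1]+r*np.sin(a)).astype(np.float32)
        v=cv2.remap(g,x[None],y[None],cv2.INTER_LINEAR)[0];k=np.argmax(np.diff(v[::2]));P.append([x[2*k+1],y[2*k+1]])
    return np.array(P,np.float32)
for c,p in((S,(304,299)),(T,(358.9,190.5))):
    e=edges(c,p,0);W=np.array([plane(c,*q,.065)[:2] for q in e])
    ok=np.ones(len(W),bool)
    for _ in range(4):
        s=np.linalg.lstsq(np.c_[2*W[ok],np.ones(ok.sum())],(W[ok]**2).sum(1),rcond=None)[0]
        rr=np.hypot(*(W-s[:2]).T);rad=np.median(rr[ok]);ok=abs(rr-rad)<.003
    print(s[:2],rad,ok.sum())
```

```text
(array([ 0.55760434, -0.23543937,  0.06348172]), np.float64(0.00039271523605837784))
[ 0.55741867 -0.23625323  0.065     ] [ 0.55717713 -0.2349228   0.065     ]
[0.1678526  0.15486881 0.00383928]
[ 0.55689084 -0.23365768] 0.04162215272648312 36
[ 0.55791276 -0.23508352] 0.04163801417238571 36
```

All 36 inner-edge points in both views fit a level 41.6 mm circle, against 42 mm nominal. So the stand is level at the right height, with its centre at (0.5574, -0.2345). Back to the jar.

Request:
jog_arm:
  deltas: [0.168, 0.155, 0, 0, 0, 0, 1, 0.168, 0.155, 0, 0, 0, 0, 1, 0.168, 0.155, 0, 0, 0, 0, 1, 0.168, 0.155, 0, 0, 0, 0, 1, 0.168, 0.155, 0, 0, 0, 0, 1, 0.168, 0.155, 0, 0, 0, 0, 1, 0.168, 0.155, 0, 0, 0, 0, 1]

```text
time: 17.6
tool_pos: [0.4999, 0.2214, 0.2089]
tcp_rot: [1.115, 2.937, -0.001]
wrist_force: [0.6, -0.5, -0.3]
width: 1.001
grip_force: 0.0
```

Run:
```python
from h import *
s=readout.read_state();print(s["tool_pos"],s["tcp_rot"],tolocal([.4985,.2240,.1225]))
```

```text
[0.49986236 0.22140219 0.20890248] [ 1.11531315e+00  2.93692104e+00 -1.41412765e-03] [0.00277318 0.00111052 0.08640063]
```

Request:
jog_arm:
  deltas: [0.003, 0.001, 0.03, 0, 0, 0, 1, 0.003, 0.001, 0.06, 0, 0, 0, 1, 0.003, 0.001, 0.086, 0, 0, 0, 1, 0.003, 0.001, 0.086, 0, 0, 0, 1, 0.003, 0.001, 0.086, 0, 0, 0, -1, 0.003, 0.001, 0.086, 0, 0, 0, -1, 0.003, 0.001, 0.086, 0, 0, 0, -1, 0.003, 0.001, 0.086, 0, 0, 0, -1]

```text
time: 18.4
tool_pos: [0.5, 0.2254, 0.1258]
tcp_rot: [1.114, 2.933, 0.005]
wrist_force: [2.9, -1.4, 4.2]
width: 0.659
grip_force: 49.1
```

Run:
```python
from h import *
s=readout.read_state();print(s["tool_pos"],s["tcp_rot"],s["width"],s["grip_force"],tolocal([.5574,-.2345,.123]))
```

```text
[0.49995139 0.22541722 0.12576374] [1.11372972 2.93324866 0.004658  ] 0.6589959551541159 49.12693798542023 [-0.34821167 -0.30589967  0.00241976]
```

Request:
jog_arm:
  deltas: [0, 0, -0.04, 0, 0, 0, -1, 0, 0, -0.09, 0, 0, 0, -1, 0, 0, -0.13, 0, 0, 0, -1, -0.348, -0.306, -0.13, 0, 0, 0, -1, -0.348, -0.306, -0.13, 0, 0, 0, -1, -0.348, -0.306, -0.13, 0, 0, 0, -1, -0.348, -0.306, -0.13, 0, 0, 0, -1, -0.348, -0.306, -0.13, 0, 0, 0, -1]

```text
time: 19.2
tool_pos: [0.5279, -0.0245, 0.253]
tcp_rot: [-1.114, -2.937, -0.001]
wrist_force: [0.6, 0.7, -3.4]
width: 0.655
grip_force: 51.3
```

Run:
```python
from h import *
s=readout.read_state();print(s["tool_pos"],s["tcp_rot"],s["wrist_force"],tolocal([.5574,-.2345,.25]))
```

```text
[ 0.52791153 -0.02450323  0.252965  ] [-1.11382866e+00 -2.93681167e+00 -5.08053304e-04] [ 0.63249267  0.66444341 -3.40221278] [-0.16133168 -0.13762645  0.00283783]
```

Request:
jog_arm:
  deltas: [-0.161, -0.138, 0, 0, 0, 0, -1, -0.161, -0.138, 0, 0, 0, 0, -1, -0.161, -0.138, 0, 0, 0, 0, -1, -0.161, -0.138, 0, 0, 0, 0, -1, -0.161, -0.138, 0, 0, 0, 0, -1, -0.161, -0.138, 0, 0, 0, 0, -1, -0.161, -0.138, 0, 0, 0, 0, -1, -0.161, -0.138, 0, 0, 0, 0, -1]

```text
time: 20.0
tool_pos: [0.5573, -0.2312, 0.2529]
tcp_rot: [-1.112, -2.937, -0.002]
wrist_force: [-0.1, 0.1, -4.3]
width: 0.654
grip_force: 51.3
```

Request:
jog_arm:
  deltas: [0, 0, 0, 0, 0, 0, -1, 0, 0, 0, 0, 0, 0, -1]

```text
time: 20.2
tool_pos: [0.5577, -0.2317, 0.2535]
tcp_rot: [1.112, 2.938, 0.001]
wrist_force: [-0.5, 0.5, -4.5]
width: 0.657
grip_force: 51.3
```

Run:
```python
from h import *
s=readout.read_state();print(s["tool_pos"],s["tcp_rot"],s["wrist_force"],tolocal([.5574,-.2345,.19]))
```

```text
[ 0.55769033 -0.23166487  0.25345129] [1.11235179e+00 2.93779998e+00 8.10395746e-04] [-0.48442111  0.48746641 -4.54680811] [-0.00165663 -0.00235281  0.06345004]
```

Request:
jog_arm:
  deltas: [-0.002, -0.002, 0.03, 0, 0, 0, -1, -0.002, -0.002, 0.05, 0, 0, 0, -1, -0.002, -0.002, 0.058, 0, 0, 0, -1, -0.002, -0.002, 0.062, 0, 0, 0, -1, -0.002, -0.002, 0.062, 0, 0, 0, -1]

```text
time: 20.7
tool_pos: [0.558, -0.2356, 0.1914]
tcp_rot: [1.114, 2.937, 0.001]
wrist_force: [-0.1, -0.0, -3.8]
width: 0.658
grip_force: 51.3
```

Request:
jog_arm:
  deltas: [0, 0, 0.001, 0, 0, 0, -1, 0, 0, 0.002, 0, 0, 0, -1, 0, 0, 0.002, 0, 0, 0, -1]

```text
time: 21.0
tool_pos: [0.5582, -0.2361, 0.1901]
tcp_rot: [1.115, 2.936, 0.0]
wrist_force: [0.3, 1.0, -3.4]
width: 0.659
grip_force: 51.2
```

Request:
jog_arm:
  deltas: [0, 0, 0.001, 0, 0, 0, -1, 0, 0, 0.002, 0, 0, 0, -1, 0, 0, 0.002, 0, 0, 0, -1]

```text
time: 21.3
tool_pos: [0.5578, -0.2358, 0.1873]
tcp_rot: [1.115, 2.937, 0.001]
wrist_force: [-0.7, 0.5, -3.0]
width: 0.66
grip_force: 51.3
```

Request:
jog_arm:
  deltas: [0, 0, 0.001, 0, 0, 0, -1, 0, 0, 0.001, 0, 0, 0, -1]

```text
time: 21.5
tool_pos: [0.558, -0.236, 0.1871]
tcp_rot: [1.115, 2.936, 0.0]
wrist_force: [-1.3, 0.6, 1.3]
width: 0.659
grip_force: 51.9
```

Contact at the expected height (0.187). Release slowly and retreat.

Request:
jog_arm:
  deltas: [0, 0, 0, 0, 0, 0, 0.5, 0, 0, 0, 0, 0, 0, 0.8, 0, 0, 0, 0, 0, 0, 1, 0, 0, 0, 0, 0, 0, 1, 0, 0, -0.02, 0, 0, 0, 1, 0, 0, -0.06, 0, 0, 0, 1, 0, 0, -0.1, 0, 0, 0, 1, 0.05, 0.05, -0.12, 0, 0, 0, 1]

```text
time: 22.3
tool_pos: [0.5574, -0.1923, 0.3054]
tcp_rot: [1.119, 2.925, -0.003]
wrist_force: [1.0, 1.0, 1.0]
width: 0.997
grip_force: 0.0
```

Request:
jog_arm:
  deltas: [0.05, 0.08, 0, 0, 0, 0, 1, 0.12, 0.1, 0, 0, 0, 0, 1, 0.12, 0.1, 0, 0, 0, 0, 1, 0.12, 0.1, 0, 0, 0, 0, 1, 0.12, 0.1, 0, 0, 0, 0, 1]

```text
time: 22.8
tool_pos: [0.5312, -0.0319, 0.3003]
tcp_rot: [1.11, 2.938, 0.001]
wrist_force: [0.7, -0.1, 0.8]
width: 1.003
grip_force: 0.0
```

Run:
```python
from h import *
S=read_camera("side");T=read_camera("top");p=[.5576,-.2345,.176];E=[]
for c in(S,T):
    u,v=proj(c,p);e,_=blob(c["color"],(c["color"].max(2)<25).astype(np.uint8),tuple(int(x) for x in(u-28,v-28,u+28,v+28)));E.append(e[0]);print((u,v),e)
print(tri(S,E[0],T,E[1]))
```

```text
(np.float64(310.18730681521424), np.float64(264.35671327447267)) ((308.22271728515625, 263.47357177734375), (34.316402435302734, 35.85945129394531), 175.98231506347656)
(np.float64(379.4270951561176), np.float64(180.399420991798)) ((374.085693359375, 177.7284698486328), (11.917722702026367, 28.789331436157227), 64.12371826171875)
(array([ 0.56012078, -0.22768913,  0.16908795]), np.float64(0.006242032933675713))
```

Request:
jog_arm:
  deltas: [0.15, 0.13, 0, 0, 0, 0, 1, 0.15, 0.13, 0, 0, 0, 0, 1, 0.15, 0.13, 0, 0, 0, 0, 1, 0.15, 0.13, 0, 0, 0, 0, 1, 0.15, 0.13, 0, 0, 0, 0, 1]

```text
time: 23.4
tool_pos: [0.5058, 0.1669, 0.2999]
tcp_rot: [-1.11, -2.938, -0.004]
wrist_force: [0.1, -0.8, 0.0]
width: 1.003
grip_force: 0.0
```

Run:
```python
from h import *
S=read_camera("side");T=read_camera("top");p=[.5576,-.2345,.176];E=[]
for c in(S,T):
    u,v=proj(c,p);e,_=blob(c["color"],(c["color"].max(2)<25).astype(np.uint8),tuple(int(x) for x in(u-28,v-28,u+28,v+28)));E.append(e[0]);print((u,v),e)
print(tri(S,E[0],T,E[1]))
```

```text
(np.float64(310.18730681521424), np.float64(264.35671327447267)) ((308.190673828125, 263.4450988769531), (34.51729202270508, 35.96894454956055), 173.89247131347656)
(np.float64(379.4270951561176), np.float64(180.399420991798)) ((378.2415466308594, 181.7091522216797), (32.24773025512695, 35.76612854003906), 75.42243957519531)
(array([ 0.5550375 , -0.23226209,  0.17629523]), np.float64(0.0005777271929672757))
```

```bash
python3 -c "
from workcell import finish_job
print(finish_job())"
```

```text
the job is handed in; nothing more can be done
None
```

I handed the job in at about 23 s: the stand is turned tab-to-back and measured level, and the jar is back on it with the lid within about 4 mm of the ring's centre; no verdict was returned.

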